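# Load the yoghurt maker in flavour order and start it

## Robot

A 7-joint arm with a two-finger parallel gripper is mounted at the origin on the work surface. World frame = base frame: x ahead of the robot, y to its left, z up, the work surface at z = 0. Lengths are in m, angles in rad, forces in N, time in s.
With the tool pointing down it reaches from about 0.35 to 0.9 m from the base axis. Payload 7.2 kg.
Tool frame: the origin (TCP) lies at the very end of the fingers, on their centre line; the grasp point (between the pads) lies 19 mm behind it; z points along the fingers, x is the direction in which the jaws open and shut, and the axes are right-handed (so a half turn about z gives the same grasp; the last joint's range is limited). The gripper opens to 85 mm and grips with 20 to 120 N. Pads are 22 mm wide; open, the fingers measure 114 mm over their backs; the gripper's body (76 mm by 85 mm) begins 54 mm behind the grasp point. The pads swing forward as they close: fully open they stand 13 mm farther back than shut.
Start: joints at [-1.24, 0.411, -0.013, 1.596, 0.006, 1.134, -0.082], TCP at [0.243, 0.576, 0.203] pointing down, gripper open.
Joint ranges: [-2.95, 2.95], [-0.29, 1.99], [-1.47, 1.44], [0.14, 2.54], [-1.03, 4.17], [0.13, 1.85], [-2.86, 2.86]. Speed limits (rad/s): [2.39, 2.39, 3.01, 3.01, 3.14, 3.14, 3.14].

## Interface

Orientations are given as a unit quaternion [x, y, z, w].
In Python, from plant import ctrl gives the robot as it stands. The module is installed in compiled form; this text tells all that it offers. Calls block until the motion is done:
- ctrl.goto(position, orientation): joint-space move of the TCP to a pose.
- ctrl.servo_line(position, orientation=None, vel=0.15, contact_N=None): straight line of the TCP; orientation=None keeps the orientation; vel is the mean speed in m/s. With contact_N (N) it stops when the force on the tool has changed by that much, and returns True; else False.
- ctrl.movej(angles): joint-space move.
- ctrl.grip(opening): finger opening in m; the grip force is fixed at half the most; returns when the fingers have stopped.
- ctrl.hold(seconds).
- ctrl.solve_ik(position, orientation): joint angles nearest the present ones, or None.
- ctrl.observe(): the state.
- ctrl.grab_frame(name): name is "scene" or "top" or "wrist"; returns a dict with "color" (420x560x3 uint8, blue, green, red), "z_map" (420x560 float32, m along the optical axis (not along the pixel's ray), 0 where there is no reading), "camera_matrix" (3x3 intrinsics, pixels), "k1" (the pictures are not rectified: a ray, as slopes to the right and down, at radius r is drawn at 1 + k1 r^2 times it, then the intrinsics apply), "T" (4x4, takes a point from camera to world coordinates); the wrist camera has in their place "mount" (4x4, takes a point from camera to tool coordinates, whose origin is the TCP and whose axes are the tool frame's). Camera axes: x right, y down, z forward; pixel columns grow to the right and rows downward; lengths in m; the calibration is good to about 2 mm. A picture is of the moment at which its call begins: read the wrist's pose just before it.
A pose or a line that the arm cannot do raises ctrl.IKError and nothing moves.
- ctrl.hand_in(): hands the job in, once; it reports no verdict.
The state is a dict: "t": time; "joint_pos": joint angles; "qvel": joint speeds; "joint_torque": joint torques, N m; "eef_pos": TCP position; "ee_rot": TCP orientation; "wrist_force": force on the tool from outside, world axes, zero at the start; "moment": the same for the moment, N m; "opening": finger opening in m.
Only numpy, scipy, OpenCV 4.12 (cv2) and the standard library are available. Lean on these libraries where they do the work, as an engineer would, in place of code of your own. Each camera call takes 0.05 s, during which the arm holds its last target. There are 200 camera calls.

## Task

Set the yoghurt going: take the clear cover off the yoghurt maker and lay it flat on the free part of the cutting board, then load the lidded jars one at a time in the order they stand in their row, beginning with the one nearest the maker, into pockets one, two, three and so on without a gap, since only their order tells the flavours apart (pocket one is beside the control panel in the row on the robot's side; count along that row away from the panel, then along the far row, again from the panel end). Put the cover squarely back on, then press the start key fully down, hold it down for about a second and let it come up again. Leave the kettle and the other things where they are, and do not press the key while the cover is off.

Things in the scene. Friction and masses are not known exactly. Their poses are not given: they have to be found in the camera images.
- maker: electric yoghurt maker, fixed: white base 208 (x) x 264 mm (y), grey control panel 62 mm wide on its +y end (all spans y -132 to +192 mm, 70 mm high). Origin: centre of the base's underside, z up; its -x side looks to the robot. An aluminium deck 172 x 232 mm, top at z = 78 mm, rises 8 mm above the white shoulder round it; six round pockets in two rows of three, the sixth (far row, far from the panel) stays empty.
- pocket1 (a point): centre of the floor of pocket 1 of the maker (on the robot's side, beside the control panel; 1 raised pip at its outer edge): 64 mm across, 30 mm deep below the deck, floor 48 mm above the counter. Axes as the maker's. Rows 88 mm apart along the maker's x, pockets in a row 72 mm apart along y, so there is room for fingers along x only.
- pocket2 (a point): centre of the floor of pocket 2 of the maker (on the robot's side, middle; 2 raised pips at its outer edge): 64 mm across, 30 mm deep below the deck, floor 48 mm above the counter. Axes as the maker's. Rows 88 mm apart along the maker's x, pockets in a row 72 mm apart along y, so there is room for fingers along x only.
- pocket3 (a point): centre of the floor of pocket 3 of the maker (on the robot's side, far from the panel; 3 raised pips at its outer edge): 64 mm across, 30 mm deep below the deck, floor 48 mm above the counter. Axes as the maker's. Rows 88 mm apart along the maker's x, pockets in a row 72 mm apart along y, so there is room for fingers along x only.
- pocket4 (a point): centre of the floor of pocket 4 of the maker (on the far side, beside the control panel; 4 raised pips at its outer edge): 64 mm across, 30 mm deep below the deck, floor 48 mm above the counter. Axes as the maker's. Rows 88 mm apart along the maker's x, pockets in a row 72 mm apart along y, so there is room for fingers along x only.
- pocket5 (a point): centre of the floor of pocket 5 of the maker (on the far side, middle; 5 raised pips at its outer edge): 64 mm across, 30 mm deep below the deck, floor 48 mm above the counter. Axes as the maker's. Rows 88 mm apart along the maker's x, pockets in a row 72 mm apart along y, so there is room for fingers along x only.
- seat (a point): where the cover's underside centre comes when it is on: centre of the maker, at the height of the shoulder (70 mm above the counter); axes as the maker's.
- jar1: lidded porcelain yoghurt jar with a flat beech lid (fast), an upright cylinder 56 mm across (lid 57) and 76 mm high, 220 g, heavy-bottomed; origin at the centre of its underside, z up. Jars stand in a row on the counter in front of the board, places about 78 mm apart; jar1's place is nearest the maker, jar5's farthest. 3 to 5 are there (None: absent).
- jar2: lidded porcelain yoghurt jar with a flat beech lid (fast), an upright cylinder 56 mm across (lid 57) and 76 mm high, 220 g, heavy-bottomed; origin at the centre of its underside, z up. Jars stand in a row on the counter in front of the board, places about 78 mm apart; jar1's place is nearest the maker, jar5's farthest. 3 to 5 are there (None: absent).
- jar3: lidded porcelain yoghurt jar with a flat beech lid (fast), an upright cylinder 56 mm across (lid 57) and 76 mm high, 220 g, heavy-bottomed; origin at the centre of its underside, z up. Jars stand in a row on the counter in front of the board, places about 78 mm apart; jar1's place is nearest the maker, jar5's farthest. 3 to 5 are there (None: absent).
- jar4: lidded porcelain yoghurt jar with a flat beech lid (fast), an upright cylinder 56 mm across (lid 57) and 76 mm high, 220 g, heavy-bottomed; origin at the centre of its underside, z up. Jars stand in a row on the counter in front of the board, places about 78 mm apart; jar1's place is nearest the maker, jar5's farthest. 3 to 5 are there (None: absent).
- jar5: lidded porcelain yoghurt jar with a flat beech lid (fast), an upright cylinder 56 mm across (lid 57) and 76 mm high, 220 g, heavy-bottomed; origin at the centre of its underside, z up. Jars stand in a row on the counter in front of the board, places about 78 mm apart; jar1's place is nearest the maker, jar5's farthest. 3 to 5 are there (None: absent).
- cover: the maker's clear plastic cover, loose, 350 g: a box open below, 188 (x) x 248 mm (y) outside, 180 x 240 inside, roof top 66 mm above the rim. Bridge handle on top: a bar 16 (x) x 94 (y) x 14 mm, its middle 95 mm above the rim, on posts 40 mm either side. Origin: centre of the rim's underside, z up. It starts on the maker, rim on the shoulder round the deck, 4 mm play each way; a half turn fits as well.
- board: wooden cutting board, fixed, 300 mm (x) by 440 mm (y), 18 mm thick; origin at the centre of its underside, z up. Kettle and dispenser stand on its +y end, gourd and clip jar along its back (+x) edge.
- board_free (a point): middle of the free part of the board, on its top face; the cover (188 x 248 mm) fits here with its axes along the board's; axes as the board's.
- start_key (a joint): stroke of the start key in m: 0 up, 0.010 fully down. Sprung: about 2 N to start it moving, 6 N when fully down; comes up again when let go.
- start_key_top (a point): centre of the top of the start key, a white round push key 30 mm across in a black collar on the maker's control panel, 26 mm above the panel; it moves down along the maker's -z, over a 10 mm stroke.
- kettle: stainless gooseneck kettle on the board, 144 mm across, about 150 mm high, spout (+x, out to 135 mm) and handle (-x, out to 115 mm); origin at its underside. Leave it alone.
- gourd: mustard-yellow lidded ceramic gourd on the board, 72 mm across, 105 mm high; origin at its underside. Leave it alone.
- clip_jar: glass jar with clip-on lid on the board, 72 mm across, 112 mm high; origin at its underside. Leave it alone.
- dispenser: slim white plastic push dispenser on the board, 44 mm across, 166 mm high; origin at its underside. Leave it alone.
- mill: dark wooden pepper mill, 54 mm across, 160 mm high, behind the gap between maker and board; origin at its underside. Leave it alone.
- mug: blue mug, 80 mm across, 92 mm high, beyond the maker; origin at its underside. Leave it alone.
- spoon: wooden spoon, 240 mm long, lying on the counter near the robot. Leave it alone.
There are look-alikes about, which are no part of the job. Leave any pink or red look-alike of the jar4 alone. What is shaped like the jar1 but blue or purple is not meant.

How it is judged:
On the way, in this order (a step that is already met when the one before it is completed fails the run):
1. the clear cover lies flat on the cutting board, let go (z of cover in the frame of board between 0.01 and 0.026 m and x of cover in the frame of board between -0.15 and 0.15 m and y of cover in the frame of board between -0.22 and 0.22 m and angle between cover's own z axis and vertical below 0.08 rad and contact force between the fingers and cover below 0.1 N), for 0.3 s.
2. jar1 (if it is there) stands down in a pocket of the maker, let go (distance between jar1 and pocket1 below 0.01 m and angle between jar1's own z axis and vertical below 0.1 rad and contact force between the fingers and jar1 below 0.1 N), for 0.2 s.
3. jar2 (if it is there) stands down in a pocket of the maker, let go ((distance between jar2 and pocket1 below 0.01 m or distance between jar2 and pocket2 below 0.01 m) and angle between jar2's own z axis and vertical below 0.1 rad and contact force between the fingers and jar2 below 0.1 N), for 0.2 s.
4. jar3 (if it is there) stands down in a pocket of the maker, let go ((distance between jar3 and pocket1 below 0.01 m or distance between jar3 and pocket2 below 0.01 m or distance between jar3 and pocket3 below 0.01 m) and angle between jar3's own z axis and vertical below 0.1 rad and contact force between the fingers and jar3 below 0.1 N), for 0.2 s.
5. jar4 (if it is there) stands down in a pocket of the maker, let go ((distance between jar4 and pocket1 below 0.01 m or distance between jar4 and pocket2 below 0.01 m or distance between jar4 and pocket3 below 0.01 m or distance between jar4 and pocket4 below 0.01 m) and angle between jar4's own z axis and vertical below 0.1 rad and contact force between the fingers and jar4 below 0.1 N), for 0.2 s.
6. jar5 (if it is there) stands down in a pocket of the maker, let go ((distance between jar5 and pocket1 below 0.01 m or distance between jar5 and pocket2 below 0.01 m or distance between jar5 and pocket3 below 0.01 m or distance between jar5 and pocket4 below 0.01 m or distance between jar5 and pocket5 below 0.01 m) and angle between jar5's own z axis and vertical below 0.1 rad and contact force between the fingers and jar5 below 0.1 N), for 0.2 s.
7. the cover sits squarely on the maker again, let go (distance between cover and seat below 0.01 m and angle between the x axis of cover and the x axis of maker, either way round below 0.08 rad and angle between cover's own z axis and vertical below 0.06 rad and contact force between the fingers and cover below 0.1 N), for 0.3 s.
8. the start key is held fully down (value of joint start_key above 0.0088 m and distance between cover and seat below 0.01 m and angle between the x axis of cover and the x axis of maker, either way round below 0.08 rad and angle between cover's own z axis and vertical below 0.06 rad), for 0.5 s.
At the end, for the whole second after the job is handed in: The jars present stand upright on the floors of pockets 1 upwards (within 10 mm of the middle), no gap, in row order, jar1 first; the cover sits on the shoulder (within 10 mm, 0.08 rad); the start key is up; all is at rest and let go (all of step 2 and all of step 7 and (distance between jar2 and pocket1 below 0.01 m or (distance between jar2 and pocket2 below 0.01 m and distance between any of jar1, jar2, jar3, jar4, jar5 and pocket1 below 0.01 m and distance between jar1 and pocket1 below 0.01 m)) and angle between each of jar2, jar3, jar4, jar5's own z axis and vertical below 0.1 rad and contact force between the fingers and jar2 below 0.1 N and (distance between jar3 and pocket1 below 0.01 m or (distance between jar3 and pocket2 below 0.01 m and distance between any of jar1, jar2, jar3, jar4, jar5 and pocket1 below 0.01 m and distance between any of jar1, jar2 and pocket1 below 0.01 m) or (distance between jar3 and pocket3 below 0.01 m and distance between any of jar1, jar2, jar3, jar4, jar5 and pocket2 below 0.01 m and distance between any of jar1, jar2 and pocket2 below 0.01 m)) and contact force between the fingers and jar3 below 0.1 N and (distance between jar4 and pocket1 below 0.01 m or (distance between jar4 and pocket2 below 0.01 m and distance between any of jar1, jar2, jar3, jar4, jar5 and pocket1 below 0.01 m and distance between any of jar1, jar2, jar3 and pocket1 below 0.01 m) or (distance between jar4 and pocket3 below 0.01 m and distance between any of jar1, jar2, jar3, jar4, jar5 and pocket2 below 0.01 m and distance between any of jar1, jar2, jar3 and pocket2 below 0.01 m) or (distance between jar4 and pocket4 below 0.01 m and distance between any of jar1, jar2, jar3, jar4, jar5 and pocket3 below 0.01 m and distance between any of jar1, jar2, jar3 and pocket3 below 0.01 m)) and contact force between the fingers and jar4 below 0.1 N and (distance between jar5 and pocket1 below 0.01 m or (distance between jar5 and pocket2 below 0.01 m and distance between any of jar1, jar2, jar3, jar4, jar5 and pocket1 below 0.01 m and distance between any of jar1, jar2, jar3, jar4 and pocket1 below 0.01 m) or (distance between jar5 and pocket3 below 0.01 m and distance between any of jar1, jar2, jar3, jar4, jar5 and pocket2 below 0.01 m and distance between any of jar1, jar2, jar3, jar4 and pocket2 below 0.01 m) or (distance between jar5 and pocket4 below 0.01 m and distance between any of jar1, jar2, jar3, jar4, jar5 and pocket3 below 0.01 m and distance between any of jar1, jar2, jar3, jar4 and pocket3 below 0.01 m) or (distance between jar5 and pocket5 below 0.01 m and distance between any of jar1, jar2, jar3, jar4, jar5 and pocket4 below 0.01 m and distance between any of jar1, jar2, jar3, jar4 and pocket4 below 0.01 m)) and contact force between the fingers and jar5 below 0.1 N and value of joint start_key below 0.002 m and linear speed of each of cover, jar1, jar2, jar3, jar4, jar5 below 0.02 m/s); the robot touches nothing.
It fails at once if one of the kitchen things that are to be left alone (kettle, gourd, clip jar, dispenser, mill, mug, spoon) is pushed more than 30 mm or tipped over (distance of any of kettle, gourd, clip_jar, dispenser, mill, mug, spoon from where it was at the start of the episode above 0.03 m or angle between any of kettle, gourd, clip_jar, dispenser, mill, mug's own z axis and vertical above 0.5 rad).
It fails at once if the start key is pressed while the cover is off the maker (value of joint start_key above 0.006 m and distance between cover and seat above 0.05 m).
Of jar1, jar2, jar3, jar4, jar5 only 3 to 5 are there at a start; the rules pass over those that are not, and their reading is None.
At some moment in a run one of jar1, jar2, jar3, jar4, jar5 may be knocked a few centimetres aside while the robot is not near it.
Once in a run the grip may slacken for a moment while it holds something.
It also fails if it takes over 208 s, if anything falls off the work surface, if the arm or the gripper's body presses on something with over 40 N, if the wrist force passes 120 N, or if a joint passes its speed limit or range.

## Working session

There is one attempt and no reset: what is moved stays moved. The work goes in short steps, each a Python script; the robot and the scene stay as the last script left them, time stands still between calls to the robot, and variables do not carry over. Pictures are saved under pics/ and viewed, about 12 in all and at most 16, crops included, and the job is handed in when it is done.

```bash
mkdir -p pics
cat > h.py <<'E'
import numpy as np, cv2
from plant import ctrl
from scipy.spatial.transform import Rotation as R
def world(f,o=None):
    """HxWx3 world points of a frame"""
    z=f["z_map"];K=np.array(f["camera_matrix"]);h,w=z.shape
    uv=np.stack(np.meshgrid(np.arange(w),np.arange(h)),-1).reshape(-1,1,2).astype(float)
    d=(uv[:,0]-[K[0,2],K[1,2]])/[K[0,0],K[1,1]]
    s=d.copy()
    for _ in range(10): s=d/(1+f["k1"]*(s**2).sum(1,keepdims=True))
    p=np.c_[s,np.ones(len(s))]*z.reshape(-1,1)
    if "T" in f: T=np.array(f["T"])
    else:
        T=np.eye(4);T[:3,:3]=R.from_quat(o["ee_rot"]).as_matrix();T[:3,3]=o["eef_pos"];T=T@np.array(f["mount"])
    q=p@T[:3,:3].T+T[:3,3]; q[z.reshape(-1)==0]=np.nan
    return q.reshape(h,w,3)
def grab(n):
    o=ctrl.observe();f=ctrl.grab_frame(n);return f,world(f,o)
def down(yaw):
    """tool down, jaw axis (x) at angle yaw in world"""
    return (R.from_euler('z',yaw)*R.from_euler('x',np.pi)).as_quat()
E
python3 - <<'E'
from h import *
for n in("scene","top"):
    f,W=grab(n);cv2.imwrite(f"pics/{n}0.png",f["color"]);np.savez(f"{n}0.npz",W=W,c=f["color"])
    print(n,np.round(f["T"],3).tolist(),f["k1"])
o=ctrl.observe();print(o)
E
```

```text
scene [[0.099, 0.655, -0.749, 1.841], [0.995, -0.076, 0.065, -0.185], [-0.015, -0.752, -0.659, 1.214], [0.0, 0.0, 0.0, 1.0]] -0.06401098601846743
top [[-0.006, -0.985, 0.174, 0.261], [-1.0, 0.006, 0.002, -0.071], [-0.003, -0.174, -0.985, 1.525], [0.0, 0.0, 0.0, 1.0]] 0.05463283825496012
{'t': 0.1, 'joint_pos': array([-1.24021047,  0.41183892, -0.01270186,  1.59696935,  0.00559597,
        1.13430119, -0.08220369]), 'qvel': array([ 0.00017285, -0.00072357, -0.00033453, -0.00353784,  0.00165715,
       -0.00183238,  0.00104097]), 'joint_torque': array([ 3.71810704e-03, -6.01820898e+01,  6.85046241e-01, -3.00090909e+01,
        1.40859472e-02,  6.35718723e-03,  6.23279220e-06]), 'eef_pos': array([0.24253805, 0.57548507, 0.20252172]), 'ee_rot': array([ 8.33153705e-01,  5.53041006e-01, -5.86449211e-04,  4.52338471e-04]), 'wrist_force': array([-0.52413199, -0.08777745,  0.81634188]), 'moment': array([-0.03134312, -0.00270741, -0.04259903]), 'opening': 0.08524609762956925}
```

View pics/top0.png

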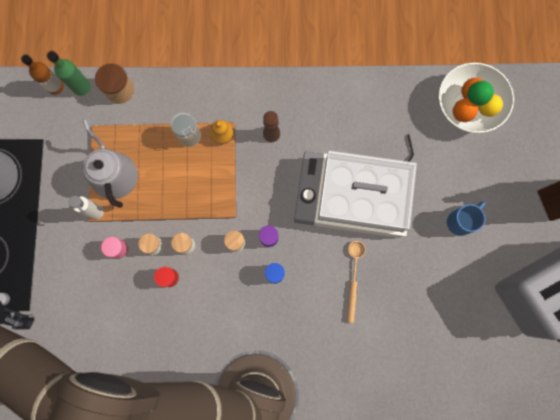

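View pics/scene0.png

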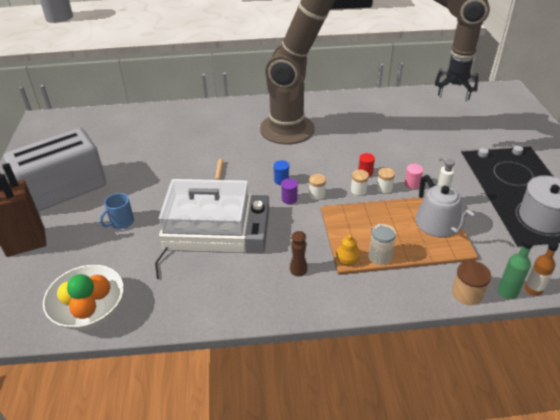

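Top view: beech-lidded jars at (234,241), (183,243) and (150,244). Look-alikes are purple (269,236), blue (275,273), red (166,277) and pink (114,247). Maker around (365,193) with its key at (308,195). Board centre about (163,172), with its free part on the right.

Run:
```python
from h import *
d=np.load("top0.npz");W,c=d["W"],d["c"]
np.set_printoptions(precision=4,suppress=True)
hsv=cv2.cvtColor(c,cv2.COLOR_BGR2HSV)
for n,(u,v) in dict(j1=(234,241),j2=(183,243),j3=(150,244),pink=(114,247),purple=(269,236),blue=(275,273),red=(166,277)).items():
    P=W[v-16:v+17,u-16:u+17].reshape(-1,3);P=P[np.abs(P[:,2]-.076)<.006]
    print(n,len(P),np.nanmedian(P,0),(np.nanmax(P,0)+np.nanmin(P,0))/2,np.ptp(P,0))
print("key",W[195,308],"handle",W[187,370],"roof",W[200,340],W[175,390],"panel",W[210,305],W[165,312],"shoulder",W[230,400],W[159,322],'deck',W[195,366])
# depth map coarse in maker zone
print("z mm in maker zone");print((W[148:240:6,294:424:6,2]*1000).round())
print("board corners",[W[v,u] for u,v in((95,128),(235,127),(235,214),(100,216),(163,172),(200,190),(110,170))])
# handle
P=W[140:240,290:430].reshape(-1,3)
for lo,hi in((.155,.18),(.125,.145),(.06,.083),(.09,.11)):
    Q=P[(P[:,2]>lo)&(P[:,2]<hi)]
    if len(Q)>5:
        r=cv2.minAreaRect((Q[:,:2]*1000).astype(np.float32));print(lo,len(Q),r,np.median(Q,0))
m=((hsv[...,0]>5)&(hsv[...,0]<22)&(hsv[...,1]>90))
B=W[118:226,80:245][m[118:226,80:245]];B=B[np.abs(B[:,2]-.018)<.006]
print("board",cv2.minAreaRect((B[:,:2]*1000).astype(np.float32)))
for n,(u,v) in dict(mill=(271,120),gourd=(222,130),clip=(185,125),kettle=(98,165),disp=(82,203)).items(): print(n,W[v,u])
```

```text
j1 293 [0.4319 0.0588 0.0758] [0.4323 0.0602 0.0761] [0.0524 0.0549 0.0118]
j2 293 [0.4273 0.2099 0.0754] [0.4262 0.2084 0.076 ] [0.0552 0.0549 0.0119]
j3 306 [0.4254 0.3034 0.0753] [0.4254 0.3028 0.076 ] [0.0522 0.0589 0.0115]
pink 291 [0.4173 0.4067 0.075 ] [0.4164 0.4068 0.0758] [0.0545 0.0547 0.0113]
purple 280 [ 0.4461 -0.0386  0.0757] [ 0.4472 -0.0399  0.0759] [0.0548 0.0547 0.0117]
blue 295 [ 0.3403 -0.0555  0.0755] [ 0.3393 -0.0567  0.0761] [0.0537 0.0538 0.0117]
red 317 [0.3314 0.2548 0.0754] [0.3303 0.2551 0.076 ] [0.0533 0.0577 0.0117]
key [ 0.5592 -0.1542  0.0897] handle [ 0.5644 -0.3189  0.1663] roof [ 0.5361 -0.2408  0.1297] [ 0.6052 -0.3813  0.1356] panel [ 0.5186 -0.1458  0.0719] [ 0.6539 -0.1686  0.0679] shoulder [ 0.4549 -0.4104  0.0996] [ 0.6733 -0.1988  0.0633] deck [ 0.5492 -0.313   0.1328]
z mm in maker zone
[[  3.  -3.  -3.  -2.   2.   5.  -5.   5.  -2.  -1.  -2.  -0.  -1.   2.
    0.   1.  -3.   1.  -7.   5.  -3.   3.]
 [ -2.  -2.  65.  72.  70.  72. 136. 133. 138. 141.   3.  -1.   6.  -2.
   -0.  -2.  -4.  -2.   1.  -1.   1.   9.]
 [ -4.  -2.  66.  73.  66.  
[... 1924 characters left out ...]
203552246094) [ 0.5644 -0.3174  0.1707]
0.125 5676 ((565.5187377929688, -319.5703125), (250.88121032714844, 190.7493438720703), 80.99592590332031) [ 0.5604 -0.3178  0.1357]
0.06 1929 ((570.276611328125, -288.061767578125), (322.0986022949219, 209.24642944335938), 81.2582015991211) [ 0.5559 -0.1739  0.0695]
0.09 203 ((506.10833740234375, -267.78265380859375), (297.4132080078125, 139.41416931152344), 46.55331039428711) [ 0.4916 -0.2004  0.0972]
board ((653.5894775390625, 282.5491638183594), (301.12835693359375, 439.4671936035156), 1.4364466667175293)
mill [ 0.7632 -0.0494  0.1509]
gourd [0.7513 0.0941 0.1023]
clip [0.7584 0.1974 0.1264]
kettle [0.6305 0.4241 0.1653]
disp [0.5269 0.4652 0.1548]
```

```bash
cat >> h.py <<'E'
MY=np.deg2rad(-8.95); MC=np.array([.5657,-.3180]); BY=np.deg2rad(1.44); BF=np.array([.606,.199])
def mk(x,y):
    return MC+np.array([np.cos(MY)*x-np.sin(MY)*y,np.sin(MY)*x+np.cos(MY)*y])
def best(p,yaw):
    q0=ctrl.observe()["joint_pos"];out=[]
    for k in(0,np.pi,-np.pi):
        j=ctrl.solve_ik(p,down(yaw+k))
        if j is not None: out.append((abs(j[6])+.2*np.abs(j-q0).max(),yaw+k,j))
    return min(out,key=lambda t:t[0])
E
python3 - <<'E'
from h import *
np.set_printoptions(precision=3,suppress=True)
o=ctrl.observe();p=o["eef_pos"];ctrl.servo_line([p[0],p[1],.38],vel=.3)
for n,xy,y in(("cover",MC,MY),("board",BF,BY),("j1",(.432,.06),MY),("j3",(.4255,.303),MY),("p1",mk(-44,72)if 0 else mk(-.044,.072),MY),("p3",mk(-.044,-.072),MY)):
    for z in(.12,.3):
        try:b=best([*xy,z],y);print(n,z,b[1],b[2])
        except Exception as e:print(n,z,"fail",e)
b=best([*MC,.36],MY);ctrl.goto([*MC,.36],down(b[1]))
o=ctrl.observe();print(o["t"],o["eef_pos"],o["wrist_force"])
f,W=grab("wrist");cv2.imwrite("pics/w1.png",f["color"]);np.savez("w1.npz",W=W,c=f["color"])
P=W.reshape(-1,3)
for lo,hi in((.16,.18),(.128,.145),(.06,.083)):
    Q=P[(P[:,2]>lo)&(P[:,2]<hi)]
    if len(Q)>5: print(lo,len(Q),cv2.minAreaRect((Q[:,:2]*1000).astype(np.float32)),np.median(Q,0))
E
```

```text
cover 0.12 -0.1562069680534925 [-0.073  0.635  0.776  1.659 -0.497  1.055  0.701]
cover 0.3 -0.1562069680534925 [-0.164  0.519  0.953  1.438 -0.422  1.401  0.641]
board 0.12 0.025132741228718343 [-0.696  0.535  0.434  1.674 -0.26   0.989 -0.147]
board 0.3 0.025132741228718343 [-0.713  0.391  0.46   1.448 -0.175  1.343 -0.218]
j1 0.12 -0.1562069680534925 [-0.727  0.204  0.548  2.156 -0.145  0.816 -0.244]
j1 0.3 -0.1562069680534925 [-0.785 -0.027  0.533  1.905  0.014  1.259 -0.413]
j3 0.12 -0.1562069680534925 [-0.968  0.336  0.318  1.954 -0.135  0.872 -0.735]
j3 0.3 -0.1562069680534925 [-1.003  0.159  0.338  1.72  -0.055  1.272 -0.809]
p1 0.12 -0.1562069680534925 [-0.229  0.528  0.794  1.825 -0.449  0.977  0.598]
p1 0.3 -0.1562069680534925 [-0.411  0.408  1.061  1.605 -0.364  1.344  0.542]
p3 0.12 -0.1562069680534925 [-0.088  0.729  1.038  1.696 -0.688  1.127  0.997]
p3 0.3 -0.1562069680534925 [-0.084  0.521  1.024  1.469 -0.446  1.401  0.8  ]
4.1583 [ 0.566 -0.317  0.36 ] [ 0.639  0.34  -0.216]
0.16 1413 ((568.0984497070312, -317.293212890625), (93.55242919921875, 15.945652961730957), 81.40615844726562) [ 0.569 -0.315  0.171]
0.128 35101 ((568.0089111328125, -317.8804016113281), (249.1372528076172, 189.2193603515625), 81.123779296875) [ 0.571 -0.3    0.136]
0.06 11258 ((654.3780517578125, -386.1336975097656), (493.65594482421875, 748.424560546875), 13.503907203674316) [ 0.609 -0.169  0.07 ]
```

View pics/w1.png

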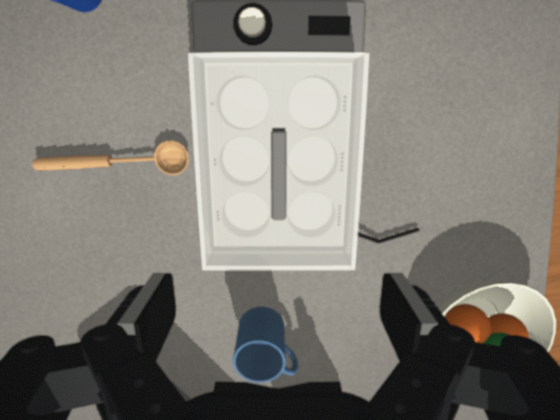

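Wrist view: cover with its handle bar from (279,128) to (279,220), six pockets empty, one pip at the robot-side pocket beside the panel (212,103), and the key at (253,22). I'll grasp the handle and move the cover.

Run:
```python
from h import *
np.set_printoptions(precision=4,suppress=True)
H=np.array([.5672,-.3175]);q=down(np.deg2rad(-8.8))
ctrl.servo_line([*H,.24],q,vel=.2)
ctrl.servo_line([*H,.149],q,vel=.1,contact_N=15)
print(ctrl.observe()["eef_pos"])
ctrl.grip(0.0);o=ctrl.observe();print("op",o["opening"],o["eef_pos"],o["wrist_force"])
ctrl.servo_line([*H,.22],vel=.08)
ctrl.servo_line([*H,.34],vel=.2);o=ctrl.observe();print("op",o["opening"],o["eef_pos"],o["wrist_force"],o["t"])
f,W=grab("top");c=f["color"];cv2.imwrite("pics/t2.png",c)
np.savez("t2.npz",W=W,c=c)
```

```text
[ 0.5675 -0.3179  0.1497]
op 0.0002072810504464257 [ 0.5672 -0.3175  0.149 ] [ 0.1894 -0.1491 -0.0008]
op 9.605260052427993e-05 [ 0.5669 -0.3171  0.3387] [-0.0713 -0.2187 -0.2374] 8.575
```

View pics/t2.png

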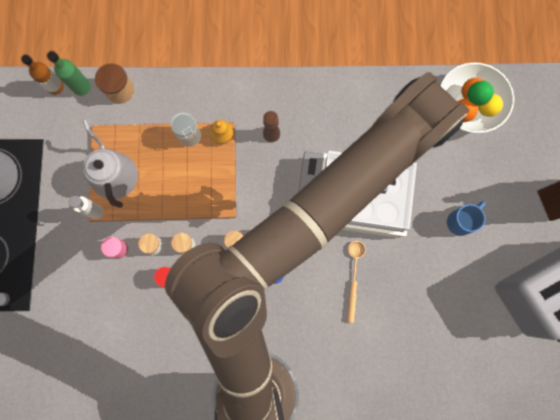

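Run:
```python
from h import *
np.set_printoptions(precision=4,suppress=True)
f,W=grab("scene");cv2.imwrite("pics/s2.png",cv2.resize(f["color"][120:330,80:360],None,fx=2.5,fy=2.5))
o=ctrl.observe();print(o["eef_pos"],R.from_quat(o["ee_rot"]).as_matrix(),o["opening"])
f,W=grab("wrist");P=W.reshape(-1,3);print(np.round(f["mount"],3))
for lo,hi in((.16,.18),(.128,.145)):
    Q=P[(P[:,2]>lo)&(P[:,2]<hi)]
    if len(Q)>5: print(lo,len(Q),cv2.minAreaRect((Q[:,:2]*1000).astype(np.float32)),np.median(Q,0))
cv2.imwrite("pics/w2.png",f["color"])
```

```text
[ 0.5669 -0.3168  0.3382] [[ 0.9882 -0.1529 -0.0022]
 [-0.1529 -0.9882  0.0013]
 [-0.0024 -0.001  -1.    ]] -3.811137645893038e-05
[[ 1.    -0.001  0.001  0.   ]
 [ 0.001  0.954  0.299 -0.077]
 [-0.001 -0.299  0.954 -0.17 ]
 [ 0.     0.     0.     1.   ]]
0.16 1524 ((568.48388671875, -317.8661193847656), (94.48873138427734, 15.26726245880127), 80.97295379638672) [ 0.5687 -0.3146  0.1715]
0.128 38403 ((701.7355346679688, -401.0503234863281), (300.5799865722656, 584.8167724609375), 57.98297882080078) [ 0.575  -0.298   0.1357]
```

View pics/s2.png

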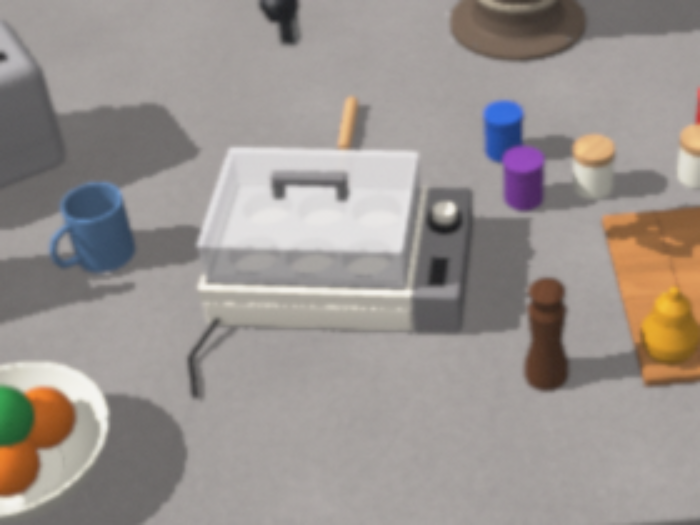

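View pics/w2.png

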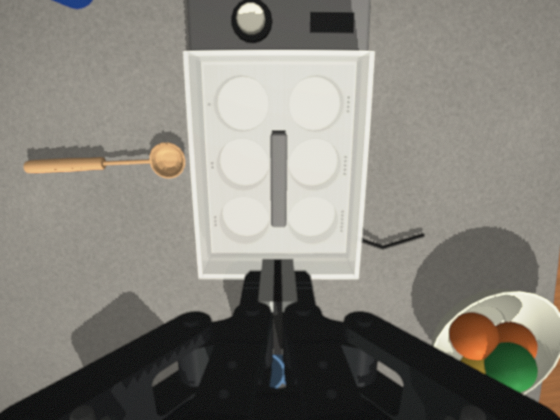

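The cover is still on and unmoved: the jaws closed empty. I'll check the real fingertip position in the cameras against the reported TCP.

Run:
```python
from h import *
np.set_printoptions(precision=4,suppress=True)
o=ctrl.observe();print(o["eef_pos"],o["opening"])
for n in("scene","wrist"):
    f,W=grab(n)
    ok=(np.abs(W[...,0]-o["eef_pos"][0])<.08)&(np.abs(W[...,1]-o["eef_pos"][1])<.08)&(W[...,2]>.24)
    P=W[ok];v,u=np.nonzero(ok)
    print(n,len(P)); 
    if len(P): 
        i=np.argsort(P[:,2])[:200]; print(P[i].min(0),np.median(P[i],0),np.median(u[i]),np.median(v[i]))
        print("lowest", [(round(z,3),int((np.abs(P[:,2]-z)<.005).sum()),np.median(P[np.abs(P[:,2]-z)<.005],0) if (np.abs(P[:,2]-z)<.005).any() else None) for z in np.arange(.30,.46,.02)])
```

```text
[ 0.5669 -0.3169  0.3384] -1.934264492825859e-05
scene 4494
[ 0.5236 -0.3346  0.3717] [ 0.5797 -0.3103  0.4213] 196.0 126.0
lowest [(np.float64(0.3), 0, None), (np.float64(0.32), 0, None), (np.float64(0.34), 0, None), (np.float64(0.36), 0, None), (np.float64(0.38), 18, array([ 0.5741, -0.3165,  0.3814])), (np.float64(0.4), 28, array([ 0.576 , -0.3113,  0.3984])), (np.float64(0.42), 32, array([ 0.5918, -0.3073,  0.4201])), (np.float64(0.44), 39, array([ 0.5853, -0.309 ,  0.4406])), (np.float64(0.46), 74, array([ 0.6187, -0.3172,  0.4613]))]
wrist 43574
[ 0.5573 -0.3118  0.3689] [ 0.5696 -0.3059  0.3729] 278.0 262.0
lowest [(np.float64(0.3), 0, None), (np.float64(0.32), 0, None), (np.float64(0.34), 0, None), (np.float64(0.36), 0, None), (np.float64(0.38), 723, array([ 0.5693, -0.3067,  0.3801])), (np.float64(0.4), 1260, array([ 0.5682, -0.3073,  0.4029])), (np.float64(0.42), 7831, array([ 0.5685, -0.3086,  0.4217])), (np.float64(0.44), 11429, array([ 0.5685, -0.3039,  0.4402])), (np.float64(0.46), 982, array([ 0.5644, -0.299 ,  0.4559]))]
```

Both cameras place the shut fingertips at z ≈ 0.371 while the TCP reads 0.338. The real tips are therefore about 33 mm short of the reported TCP, and I closed above the bar. I'll correct with that offset, with a contact guard.

```bash
echo 'TIP=.032  # real fingertips lie this far behind the reported TCP' >> h.py
python3 - <<'E'
from h import *
np.set_printoptions(precision=4,suppress=True)
H=np.array([.5676,-.3175]);q=down(np.deg2rad(-8.8))
ctrl.grip(.085)
ctrl.servo_line([*H,.18],q,vel=.25)
print(ctrl.servo_line([*H,.149-TIP],q,vel=.06,contact_N=6))
print(ctrl.observe()["eef_pos"])
ctrl.grip(0.0);o=ctrl.observe();print("op",o["opening"],o["eef_pos"],o["wrist_force"])
if o["opening"]>.01:
    ctrl.servo_line([*H,.2],vel=.08)
    ctrl.servo_line([*H,.31],vel=.2);o=ctrl.observe();print("op",o["opening"],o["eef_pos"],o["wrist_force"],o["t"])
E
```

```text
False
[ 0.5678 -0.3178  0.1174]
op 0.014968216634857619 [ 0.5677 -0.3175  0.1172] [-0.9207  1.0575  2.2825]
op 0.014905807141185543 [ 0.5673 -0.317   0.3087] [ 0.4665 -0.1562 -4.0587] 14.125
```

Run:
```python
from h import *
np.set_printoptions(precision=4,suppress=True)
q=down(BY)
ctrl.servo_line([*BF,.31],q,vel=.25);o=ctrl.observe();print(o["opening"],o["wrist_force"],o["eef_pos"])
f,W=grab("wrist");cv2.imwrite("pics/w3.png",f["color"])
ctrl.servo_line([*BF,.12],vel=.2)
print(ctrl.servo_line([*BF,.060],vel=.04,contact_N=5));o=ctrl.observe();print(o["eef_pos"],o["wrist_force"],o["opening"])
ctrl.grip(.05);ctrl.hold(.2)
ctrl.servo_line([*BF,.25],vel=.2)
o=ctrl.observe();print(o["t"],o["opening"])
f,W=grab("wrist");P=W.reshape(-1,3)
for lo,hi in((.105,.127),(.075,.095)):
    Q=P[(P[:,2]>lo)&(P[:,2]<hi)&(np.abs(P[:,0]-.606)<.1)&(np.abs(P[:,1]-.199)<.13)]
    print(lo,len(Q),cv2.minAreaRect((Q[:,:2]*1000).astype(np.float32)),np.median(Q,0))
cv2.imwrite("pics/w4.png",f["color"])
f,W=grab("top");np.savez("t4.npz",W=W,c=f["color"]);cv2.imwrite("pics/t4.png",f["color"])
```

```text
0.014733421352461742 [-0.8436  0.2296 -3.9489] [0.6062 0.1975 0.3103]
True
[0.6058 0.199  0.0652] [-0.6587  0.2407  6.0524] 0.015171865636241942
20.45 0.050116590857247026
0.105 1925 ((606.9615478515625, 198.99420166015625), (15.566243171691895, 93.53280639648438), 1.0659570693969727) [0.6067 0.2026 0.1194]
0.075 45189 ((606.6314086914062, 198.7109375), (189.31826782226562, 248.18626403808594), 1.4131790399551392) [0.6058 0.2242 0.0837]
```

View pics/w4.png

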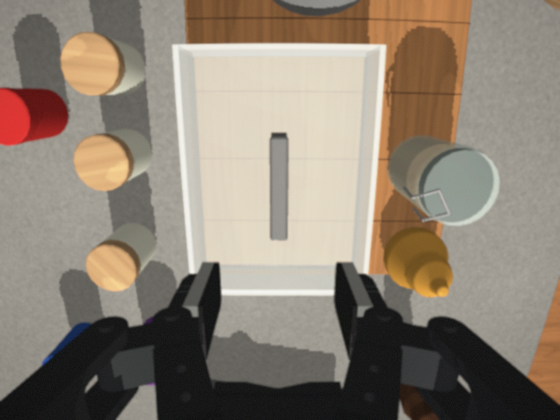

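Cover lies flat on the board (roof z 84 mm, yaw 1.4°), clear of the gourd and clip jar. The three beech lids are at (88,65), (103,162) and (112,267), and the last (jar 1) seems to have moved. I'll detect the jars again.

```bash
cat >> h.py <<'E'
def jars(n,zc=.076):
    """centres of beech lids at height zc seen by camera n"""
    f,W=grab(n);hsv=cv2.cvtColor(f["color"],cv2.COLOR_BGR2HSV)
    m=(np.abs(W[...,2]-zc)<.01)&(hsv[...,0]>8)&(hsv[...,0]<20)&(hsv[...,1]>60)&(hsv[...,1]<190)
    k,l,s,c=cv2.connectedComponentsWithStats(m.astype(np.uint8));out=[]
    for i in range(1,k):
        if s[i,4]>100:
            P=W[l==i];(cx,cy),r=cv2.minEnclosingCircle((P[:,:2]*1000).astype(np.float32))
            out.append((*np.round(P[:,:2].mean(0),4),round(cx/1e3,4),round(cy/1e3,4),round(r,1),s[i,4],round(float(np.median(P[:,2])),4)))
    return out
E
python3 - <<'E'
from h import *
for n in("wrist","top"):
    print(n,*[tuple(map(float,j)) for j in jars(n)],sep="\n")
E
```

```text
wrist
(0.4303, 0.305, 0.428, 0.305, 28.8, 3075.0, 0.0754)
(0.4313, 0.2128, 0.429, 0.2115, 29.0, 2565.0, 0.0753)
(0.7554, 0.1174, 0.7663, 0.1054, 29.6, 869.0, 0.0729)
(0.4277, 0.0987, 0.4253, 0.0963, 29.1, 2001.0, 0.0752)
top
(0.548, -0.8548, 0.5446, -0.8573, 43.0, 112.0, 0.0752)
(0.4259, 0.3033, 0.4258, 0.3033, 30.2, 328.0, 0.0747)
(0.4266, 0.209, 0.4272, 0.2093, 28.8, 314.0, 0.0749)
(0.4231, 0.0938, 0.4234, 0.0943, 28.9, 312.0, 0.075)
```

Run:
```python
from h import *
np.set_printoptions(precision=4,suppress=True)
ctrl.servo_line([*BF,.30],vel=.3)
ctrl.goto([*mk(-.02,0),.32],down(MY));ctrl.hold(.2)
f,W=grab("wrist");cv2.imwrite("pics/w5.png",f["color"]);np.savez("w5.npz",W=W,c=f["color"])
P=W.reshape(-1,3)
a=P[:,:2]-MC;L=np.c_[a@[np.cos(MY),np.sin(MY)],a@[-np.sin(MY),np.cos(MY)],P[:,2]]
Q=P[(np.abs(L[:,2]-.0785)<.004)&(np.abs(L[:,0])<.1)&(np.abs(L[:,1])<.125)]
print("deck",len(Q),cv2.minAreaRect((Q[:,:2]*1000).astype(np.float32)))
for i,(x,y) in enumerate([(-44,72),(-44,0),(-44,-72),(44,72),(44,0),(44,-72)]):
    r=np.hypot(L[:,0]-x/1e3,L[:,1]-y/1e3);S=L[(r<.05)&(L[:,2]<.053)&(L[:,2]>.042)]
    c,rad=cv2.minEnclosingCircle((S[:,:2]*1000).astype(np.float32));print(i+1,len(S),S.mean(0)*1000,c,rad)
S=L[(L[:,2]>.088)&(L[:,2]<.11)&(np.abs(L[:,1]-.16)<.04)&(np.abs(L[:,0])<.1)]
print("key local",len(S),S.mean(0),cv2.minEnclosingCircle((S[:,:2]*1000).astype(np.float32)))
print(ctrl.observe()["t"])
```

```text
deck 15239 ((568.23583984375, -318.7569580078125), (232.97030639648438, 172.89102172851562), 81.30744171142578)
1 2456 [-42.0398  71.0126  47.7608] (-43.958011627197266, 63.34952163696289) 41.615177154541016
2 2138 [-42.0799   2.2089  47.8041] (-43.5968017578125, 0.00614432105794549) 49.90766525268555
3 1731 [-42.0687 -71.4782  47.8946] (-43.795597076416016, -62.736080169677734) 41.457908630371094
4 2357 [47.8773 71.5812 47.8701] (45.73369598388672, 63.41850662231445) 41.67980194091797
5 2036 [48.0771  1.9742 47.9024] (44.377166748046875, 0.1412487030029297) 49.91617202758789
6 1699 [ 48.8148 -71.4101  47.9924] (44.30771255493164, -63.002193450927734) 41.395225524902344
key local 718 [-0.0278  0.1616  0.0953] ((-28.039413452148438, 162.67445373535156), 15.459845542907715)
23.0917
```

View pics/w5.png

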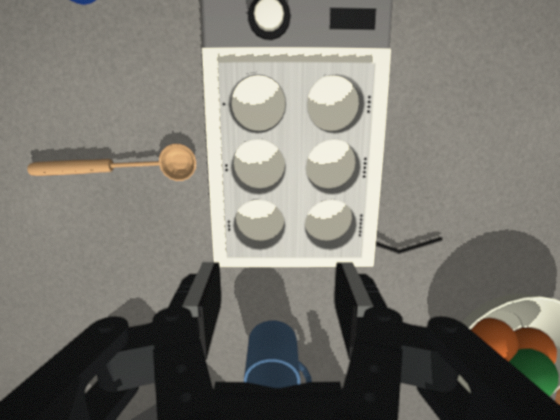

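```bash
cat >> h.py <<'E'
MY=np.deg2rad(-8.8); MC=np.array([.5667,-.3185]); Q0=down(MY); G=.002
def pick(x,y):
    ctrl.grip(.085)
    ctrl.goto([x,y,.20],Q0)
    ctrl.servo_line([x,y,.10],Q0,vel=.2)
    c=ctrl.servo_line([x,y,G],Q0,vel=.08,contact_N=8)
    ctrl.grip(.0);o=ctrl.observe();print("grasp contact",c,"op",o["opening"],o["eef_pos"],o["t"])
    return o["opening"]>.05 and not c
def carry(px,py):
    o=ctrl.observe();p=o["eef_pos"]
    ctrl.servo_line([p[0],p[1],.06],Q0,vel=.06);ctrl.servo_line([p[0],p[1],.2],Q0,vel=.2)
    x,y=mk(px,py);ctrl.servo_line([x,y,.2],Q0,vel=.22);ctrl.hold(.2)
    o=ctrl.observe();print("carried op",o["opening"],o["wrist_force"],o["t"])
def insert(px,py,offs=((0,0),(.002,0),(-.002,0),(0,.002),(0,-.002),(.003,.003),(-.003,.003),(.003,-.003),(-.003,-.003))):
    for dx,dy in offs:
        x,y=mk(px+dx,py+dy)
        ctrl.servo_line([x,y,.09],Q0,vel=.15)
        c=ctrl.servo_line([x,y,.044],Q0,vel=.03,contact_N=6);z=ctrl.observe()["eef_pos"][2]
        print("insert",dx,dy,c,round(z,4),ctrl.observe()["wrist_force"])
        if z<.056:
            return True
    return False
def release():
    p=ctrl.observe()["eef_pos"]
    ctrl.grip(.08);ctrl.hold(.1);ctrl.servo_line([p[0],p[1],.20],Q0,vel=.2)
E
python3 - <<'E'
from h import *
np.set_printoptions(precision=4,suppress=True)
J=(.4243,.0953)
if pick(*J):
    carry(-.044,.072)
    f,W=grab("wrist");cv2.imwrite("pics/w6.png",f["color"]);np.savez("w6.npz",W=W,c=f["color"])
    print(insert(-.044,.072))
E
```

```text
grasp contact False op 0.05505149516648226 [0.4245 0.0955 0.0025] 27.575
carried op 0.05489149266858293 [-0.0946  0.9939 -1.9995] 31.5
insert 0 0 True 0.0506 [0.0344 1.3609 6.7127]
True
```

View pics/w6.png

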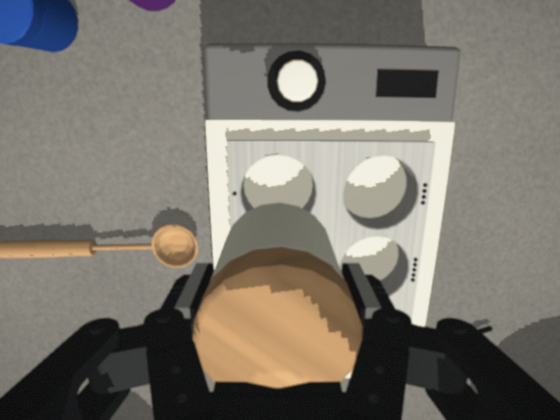

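Run:
```python
from h import *
np.set_printoptions(precision=4,suppress=True)
release()
x,y=mk(-.044,-.03);ctrl.servo_line([x,y,.25],Q0,vel=.3);ctrl.hold(.1)
print("pocketed",jars("wrist",.124),"want",mk(-.044,.072),"t",ctrl.observe()["t"])
ctrl.goto([.425,.13,.25],Q0);ctrl.hold(.1)
a=jars("wrist");b=jars("top");print("w",a,"\nt",b,ctrl.observe()["t"])
```

```text
pocketed [(np.float64(0.5348), np.float64(-0.2403), 0.535, -0.2407, 28.6, np.int32(4237), 0.1236)] want [ 0.5342 -0.2406] t 35.6667
w [(np.float64(0.4253), np.float64(0.2857), 0.426, 0.2933, 25.5, np.int32(913), 0.0753), (np.float64(0.4285), np.float64(0.212), 0.4292, 0.2114, 28.7, np.int32(2866), 0.0756), (np.float64(0.0642), np.float64(-0.0204), 0.0606, -0.0206, 27.2, np.int32(157), 0.0811)] 
t [(np.float64(0.5445), np.float64(-0.8554), 0.5411, -0.8575, 44.8, np.int32(112), 0.0751)] 37.6167
```

Jar 1 is centred in pocket 1 at full depth. Now jar 2.

Run:
```python
from h import *
np.set_printoptions(precision=4,suppress=True)
if pick(.4272,.2106):
    carry(-.044,0)
    if insert(-.044,0):
        release()
        x,y=mk(-.044,-.10);ctrl.servo_line([x,y,.25],Q0,vel=.3);ctrl.hold(.1)
        print("pocketed",jars("wrist",.124),"want",mk(-.044,0),"t",ctrl.observe()["t"])
        ctrl.goto([.425,.22,.25],Q0);ctrl.hold(.1)
        print("w",jars("wrist"),ctrl.observe()["t"])
```

```text
grasp contact False op 0.05516519317077492 [0.4274 0.2109 0.0026] 40.725
carried op 0.05472565513426905 [ 0.0521  0.4487 -2.5054] 45.4583
insert 0 0 True 0.0507 [-1.342   1.333   5.7292]
pocketed [(np.float64(0.5311), np.float64(-0.2648), 0.5315, -0.2608, 20.1, np.int32(481), 0.1228), (np.float64(0.5238), np.float64(-0.3107), 0.5237, -0.3112, 28.6, np.int32(4211), 0.1236)] want [ 0.5232 -0.3118] t 49.575
w [(np.float64(0.4279), np.float64(0.3054), 0.4278, 0.3053, 28.6, np.int32(3009), 0.0756)] 51.9917
```

Run:
```python
from h import *
np.set_printoptions(precision=4,suppress=True)
if pick(.4260,.3045):
    carry(-.044,-.072)
    if insert(-.044,-.072):
        release()
        x,y=mk(-.03,-.06);ctrl.servo_line([x,y,.33],Q0,vel=.3);ctrl.hold(.1)
        print("pocketed",jars("wrist",.124),"want",mk(-.044,-.072),"t",ctrl.observe()["t"])
        ctrl.goto([*BF,.28],down(BY));ctrl.hold(.1)
        f,W=grab("wrist");P=W.reshape(-1,3)
        for lo,hi in((.105,.127),(.075,.095)):
            Q=P[(P[:,2]>lo)&(P[:,2]<hi)&(np.abs(P[:,0]-.606)<.11)&(np.abs(P[:,1]-.199)<.14)]
            print(lo,len(Q),cv2.minAreaRect((Q[:,:2]*1000).astype(np.float32)),np.median(Q,0))
        cv2.imwrite("pics/w7.png",f["color"])
        f,W=grab("scene");cv2.imwrite("pics/s7.png",f["color"])
```

```text
grasp contact False op 0.055122519032076926 [0.4262 0.3048 0.0026] 55.1083
carried op 0.054923506011808246 [ 0.2883  0.1589 -2.4878] 60.575
insert 0 0 True 0.0507 [-1.1597  1.0074  5.893 ]
pocketed [(np.float64(0.5351), np.float64(-0.2408), 0.5352, -0.2407, 28.7, np.int32(2768), 0.1236), (np.float64(0.5242), np.float64(-0.3107), 0.5241, -0.3112, 28.4, np.int32(2426), 0.1235), (np.float64(0.5134), np.float64(-0.3809), 0.513, -0.3823, 28.4, np.int32(2112), 0.1236)] want [ 0.5122 -0.3829] t 64.7583
0.105 1637 ((606.8458251953125, 198.84190368652344), (15.882689476013184, 93.92449188232422), 1.529135823249817) [0.6069 0.2022 0.1195]
0.075 40087 ((606.6466674804688, 198.2018280029297), (189.07687377929688, 249.47848510742188), 1.4256744384765625) [0.6057 0.2172 0.0837]
```

View pics/s7.png

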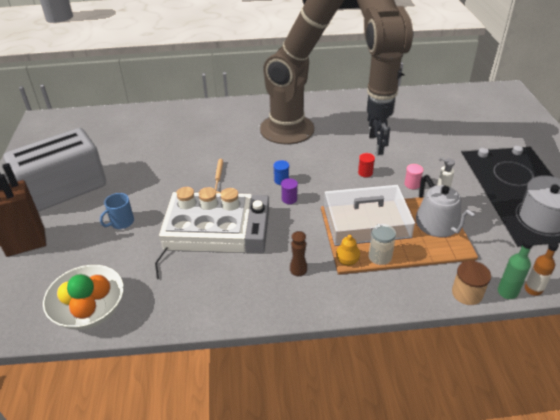

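All three jars are at full depth in pockets 1–3, and the cover is undisturbed on the board. Now it goes back on.

Run:
```python
from h import *
np.set_printoptions(precision=4,suppress=True)
qb=down(BY);B=np.array([.6055,.199])
ctrl.grip(.05)
ctrl.servo_line([*B,.13],qb,vel=.2)
print(ctrl.servo_line([*B,.066],qb,vel=.06,contact_N=6))
ctrl.grip(0);o=ctrl.observe();print(o["opening"],o["eef_pos"])
ctrl.servo_line([*B,.12],vel=.06);ctrl.servo_line([*B,.31],vel=.2)
ctrl.servo_line([*MC,.31],Q0,vel=.2);ctrl.hold(.2);o=ctrl.observe();print(o["opening"],o["eef_pos"],o["wrist_force"],o["t"])
if o["opening"]>.01:
    ctrl.servo_line([*MC,.20],Q0,vel=.15)
    for dx,dy in((0,0),(.002,0),(-.002,0),(0,.002),(0,-.002)):
        ctrl.servo_line([*mk(dx,dy),.14],Q0,vel=.08)
        c=ctrl.servo_line([*mk(dx,dy),.112],Q0,vel=.03,contact_N=6);o=ctrl.observe();print(dx,dy,c,o["eef_pos"],o["wrist_force"],o["opening"])
        if o["eef_pos"][2]<.1205: break
```

```text
False
0.014791168220235384 [0.6058 0.1991 0.0664]
0.014741928442456375 [ 0.5669 -0.3181  0.31  ] [ 0.4169  0.383  -2.8127] 75.05
0 0 True [ 0.5666 -0.3183  0.1184] [-0.6753  1.0455  5.6526] 0.014776200624235647
```

Run:
```python
from h import *
np.set_printoptions(precision=4,suppress=True)
ctrl.grip(.05);ctrl.hold(.2)
ctrl.servo_line([*MC,.33],Q0,vel=.2);ctrl.hold(.2)
f,W=grab("wrist");cv2.imwrite("pics/w8.png",f["color"]);P=W.reshape(-1,3)
a=P[:,:2]-MC;L=np.c_[a@[np.cos(MY),np.sin(MY)],a@[-np.sin(MY),np.cos(MY)],P[:,2]]
for lo,hi in((.16,.18),(.128,.145)):
    Q=P[(P[:,2]>lo)&(P[:,2]<hi)&(np.abs(L[:,0])<.11)&(np.abs(L[:,1])<.14)]
    print(lo,len(Q),cv2.minAreaRect((Q[:,:2]*1000).astype(np.float32)),np.median(Q,0))
Q=P[(P[:,2]>.128)&(P[:,2]<.145)&(np.abs(L[:,0])<.11)&(np.abs(L[:,1])<.14)]
print("roof plane",np.linalg.lstsq(np.c_[Q[:,:2],np.ones(len(Q))],Q[:,2],rcond=None)[0])
S=P[(P[:,2]>.088)&(P[:,2]<.11)&(np.abs(L[:,1]-.16)<.025)&(np.abs(L[:,0])<.1)]
print("key",len(S),S.mean(0),cv2.minEnclosingCircle((S[:,:2]*1000).astype(np.float32)),np.percentile(S[:,2],[5,50,95]),mk(-.0278,.1615));print(ctrl.observe()["t"])
```

```text
0.16 1617 ((567.4425048828125, -318.20220947265625), (93.32404327392578, 15.742107391357422), 81.50581359863281) [ 0.5679 -0.3152  0.1714]
0.128 39705 ((567.028076171875, -318.63275146484375), (248.47842407226562, 189.06459045410156), 81.12344360351562) [ 0.5701 -0.2969  0.1357]
roof plane [ 0.0008 -0.0003  0.1352]
key 675 [ 0.5635 -0.1539  0.0953] ((563.246826171875, -152.95079040527344), 15.247512817382812) [0.0926 0.0954 0.0971] [ 0.5639 -0.1546]
79.6333
```

View pics/w8.png

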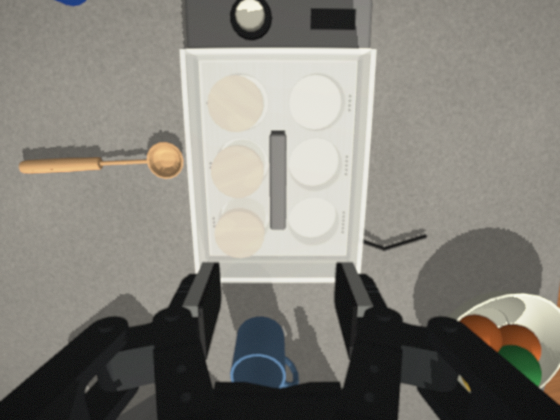

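Cover is level and square (roof 136 mm). The key top is at (0.562, -0.154, 0.096). Pressing with shut fingers.

Run:
```python
from h import *
np.set_printoptions(precision=4,suppress=True)
K=np.array([.5622,-.1538])
ctrl.grip(0)
ctrl.servo_line([*K,.25],Q0,vel=.25);ctrl.servo_line([*K,.085],Q0,vel=.15)
c=ctrl.servo_line([*K,.055],Q0,vel=.03,contact_N=1.8);z0=ctrl.observe()["eef_pos"][2];print("touch",c,z0,ctrl.observe()["wrist_force"])
c=ctrl.servo_line([*K,z0-.016],Q0,vel=.02,contact_N=11);o=ctrl.observe();print("bottom",c,o["eef_pos"],o["wrist_force"])
for _ in range(4): ctrl.hold(.3);o=ctrl.observe();print(o["eef_pos"][2],o["wrist_force"])
```

```text
touch True 0.06485520456760827 [-0.9849  0.8342  2.4835]
bottom True [ 0.5621 -0.1536  0.0581] [-2.3646  0.2112  7.8533]
0.058130976718690365 [-0.7829  0.8448  9.5462]
0.058132947473804486 [-2.6589  2.3587  8.3112]
0.0581245378095673 [-1.112   1.5336  8.708 ]
0.058116367939402884 [-1.5306  1.3962  8.8008]
```

Run:
```python
from h import *
np.set_printoptions(precision=4,suppress=True)
K=np.array([.5622,-.1538])
for z in(.056,.054,.052):
    c=ctrl.servo_line([*K,z],Q0,vel=.02,contact_N=15);ctrl.hold(.3);o=ctrl.observe();print(z,c,o["eef_pos"],o["wrist_force"])
    if o["wrist_force"][2]>30: break
f,W=grab("scene");cv2.imwrite("pics/s9.png",cv2.resize(f["color"][150:260,200:300],None,fx=5,fy=5,interpolation=cv2.INTER_CUBIC))
```

```text
0.056 False [ 0.5623 -0.1537  0.0579] [-6.9889  3.1743 25.5935]
0.054 False [ 0.5624 -0.1537  0.0575] [-12.7388   7.0401  43.323 ]
```

View pics/s9.png

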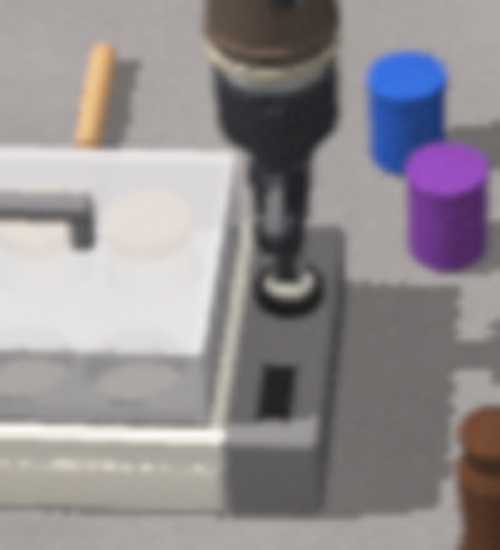

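Pushing harder moves nothing: it is a hard stop. The travel since "touch" was only 7 mm, so I'll let go and press again in steps to see the force profile and confirm full stroke.

Run:
```python
from h import *
np.set_printoptions(precision=2,suppress=True)
K=np.array([.5622,-.1538])
def keyz(n):
    f,W=grab(n);r=np.hypot(W[...,0]-.5635,W[...,1]+.1542);g=cv2.cvtColor(f["color"],cv2.COLOR_BGR2HSV)
    m=(r<.016)&(W[...,2]<.105)&(W[...,2]>.07)&(g[...,2]>140)&(g[...,1]<60);return m.sum(),np.median(W[...,2][m]) if m.any() else None
print("down",keyz("scene"))
ctrl.servo_line([*K,.080],Q0,vel=.05);ctrl.hold(.3);print("up",keyz("scene"),ctrl.observe()["t"])
F0=ctrl.observe()["wrist_force"][2]
for z in np.arange(.072,.0570,-.001):
    ctrl.servo_line([*K,z],Q0,vel=.02);ctrl.hold(.05)
    F=[];Z=[]
    for _ in range(3): ctrl.hold(.02);o=ctrl.observe();F.append(o["wrist_force"][2]);Z.append(o["eef_pos"][2])
    print(round(z,4),round(np.mean(Z)*1000,1),round(np.mean(F)-F0,2))
    if np.mean(F)-F0>14:break
print("down",keyz("scene"),ctrl.observe()["t"])
```

```text
down (np.int64(18), np.float64(0.0885248150593394))
up (np.int64(47), np.float64(0.09691376075544)) 86.8917
0.072 72.0 0.49
0.071 71.0 -0.14
0.07 70.0 0.24
0.069 69.0 0.54
0.068 68.2 1.97
0.067 67.1 2.93
0.066 66.1 3.38
0.065 65.1 3.47
0.064 64.1 4.04
0.063 63.1 4.03
0.062 62.0 4.77
0.061 61.0 5.0
0.06 60.1 5.15
0.059 59.1 5.9
0.058 58.2 6.23
down (np.int64(17), np.float64(0.08843189046675137)) 92.4917
```

The profile runs from 2 N at 68.2 mm to 6.2 N at 58.2 mm, which is the full 10 mm stroke. I'll finish the press with a hold of one second, let go and check.

Run:
```python
from h import *
np.set_printoptions(precision=4,suppress=True)
K=np.array([.5622,-.1538])
ctrl.servo_line([*K,.0570],Q0,vel=.02);ctrl.hold(1.0);o=ctrl.observe();print(o["eef_pos"],o["wrist_force"])
ctrl.servo_line([*K,.10],Q0,vel=.05);ctrl.servo_line([*K,.33],Q0,vel=.2)
ctrl.servo_line([*MC,.33],Q0,vel=.25);ctrl.hold(.3)
f,W=grab("wrist");cv2.imwrite("pics/w10.png",f["color"]);P=W.reshape(-1,3)
a=P[:,:2]-MC;L=np.c_[a@[np.cos(MY),np.sin(MY)],a@[-np.sin(MY),np.cos(MY)],P[:,2]]
for lo,hi in((.16,.18),(.128,.145)):
    Q=P[(P[:,2]>lo)&(P[:,2]<hi)&(np.abs(L[:,0])<.11)&(np.abs(L[:,1])<.14)]
    print(lo,cv2.minAreaRect((Q[:,:2]*1000).astype(np.float32)),np.median(Q,0))
S=P[(P[:,2]>.085)&(P[:,2]<.11)&(np.hypot(*(P[:,:2]-[.5632,-.1535]).T)<.012)];print("key z",np.median(S[:,2]),ctrl.observe()["t"])
ctrl.goto([.45,0,.4],Q0);ctrl.hold(.2)
f,W=grab("scene");cv2.imwrite("pics/s10.png",f["color"])
```

```text
[ 0.5624 -0.1539  0.058 ] [-1.851   0.9633 14.626 ]
0.16 ((567.7443237304688, -318.3305358886719), (93.61814880371094, 15.555195808410645), 80.89289093017578) [ 0.5679 -0.3154  0.1715]
0.128 ((567.047119140625, -318.49798583984375), (248.05828857421875, 189.19076538085938), 81.17462921142578) [ 0.5727 -0.2962  0.1357]
key z 0.09575616597894182 97.2083
```

View pics/s10.png

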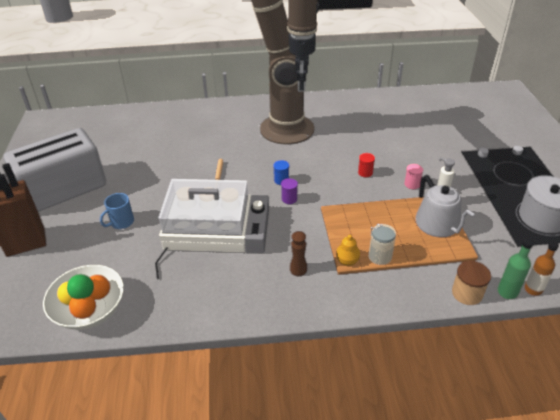

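The cover is on at (206,215) with the jars under it, the key is up at (258,205), all other things are in place, and the arm is clear. I'm handing in.

```bash
python3 -c "
from h import *
ctrl.hand_in()"
```

```text
the job is handed in; nothing more can be done
```

The yoghurt maker is loaded, covered and started, and the job was handed in at about 98 s of the 208 s allowed. Handing in gave no verdict.

- **Cover off:** It lay flat on the free part of the board, and nothing else there moved.
- **Jars:** Three were there. They went into pockets 1, 2 and 3 in row order. Jar 1 had been knocked about 35 mm along its row before I reached it, so I located it again first. The last camera look put each jar within about 2 mm of its pocket centre at full depth. After that they were only seen through the cover.
- **Cover on:** It sits level and square, within about 1 mm and 0.3° of the measured seat.
- **Start key:** It was pressed through its full 10 mm stroke to the stop, held for a second and let go. The key top is back at its starting height (95.8 mm).

What went wrong or disagreed:
- **First cover grasp missed:** The jaws closed above the handle, because the real fingertips lie about 3 cm short of the reported TCP. I measured that in two cameras and corrected for it. The key press put it nearer 28 mm than the 32 mm I used, which made no difference.
- **Key pressed twice:** The first press looked as if it had moved only 7 mm, so I pushed harder and the vertical wrist force briefly reached 43 N at the fingertips. The limit is 120 N at the wrist. I then pressed again in steps and confirmed the full stroke. The cover was on both times.
- **Cameras:** The wrist and top cameras differed by about 2 mm. I allowed for this.

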